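# Move three samples round the lab stations

### The arm

A 6-joint arm with a two-finger parallel gripper is mounted at the origin on the work surface. World frame = base frame: x ahead of the robot, y to its left, z up, the work surface at z = 0. Lengths are in m, angles in degrees, forces in N, time in s.
With the tool pointing down it reaches from about 0.325 to 0.775 m from the base axis. Payload 9.3 kg.
Tool frame: the origin (TCP) lies midway between the tips of the shut fingers; the grasp point (between the pads) lies 19 mm behind it (bot.pinch_z is the distance from the TCP to the grasp point, in m); y points along the fingers, x is the direction in which the jaws open and shut, and the axes are right-handed (so a half turn about y gives the same grasp; the last joint's range is limited). The gripper opens to 85 mm and grips with 20 to 120 N. Pads are 22 mm wide; open, the fingers measure 114 mm over their backs; the gripper's body (76 mm by 85 mm) begins 54 mm behind the grasp point. The pads swing forward as they close: fully open they stand 13 mm farther back than shut.
Start: joints at [66.429, 14.817, 1.232, 76.415, 0, 81.257], TCP at [0.141, 0.532, 0.231] pointing down, gripper open.
Joint ranges: [-174.27, 174.27], [-52.1, 104.24], [-59.71, 78.15], [-110.17, 111.67], [-87.03, 83.33], [-180, 180]. Speed limits (degrees/s): [127.2, 127.2, 159.86, 180, 180, 180].

### API

Orientations are given as a 3x3 rotation matrix whose columns are the frame's x, y, z axes.
In Python, from station import bot, effector, grab_frame, order gives the robot as it stands. Calls block until the motion is done:
- bot.move_pose(position, orientation): joint-space move of the TCP to a pose.
- bot.line_to(position, v=0.15, rot=None): straight line of the TCP; rot=None keeps the orientation; v is the mean speed in m/s.
- bot.movej(angles): joint-space move.
- effector.grip(opening, f_grip=None): finger opening in m; f_grip is the grip in N (None keeps the last); returns when the fingers have stopped.
- bot.sleep(seconds).
- bot.inverse_kinematics(position, orientation): joint angles nearest the present ones, or None.
- grab_frame(name): name is "side" or "top"; returns a dict with "pixels" (400x640x3 uint8, red, green, blue), "fx", "fy", "cx", "cy" (pixels), "camera_from_world" (4x4, takes a point from world to camera coordinates). Camera axes: x right, y down, z forward; pixel columns grow to the right and rows downward; lengths in m; the calibration is good to about 2 mm. A picture is of the moment at which its call begins. There is no depth.
A pose or a line that the arm cannot do raises bot.PlanningError and nothing moves.
- order.close_job(): hands the job in, once; it reports no verdict.
Readings, each from a call of its own:
- bot.read_t(): time.
- bot.read_joints(): joint angles.
- bot.read_dq(): joint speeds.
- bot.read_joint_torque(): joint torques, N m.
- bot.read_tool_pos(): TCP position.
- bot.read_tcp_rot(): TCP orientation.
- bot.read_force(): force on the tool from outside, world axes, zero at the start.
- bot.read_moment(): the same for the moment, N m.
- bot.read_grip_width(): finger opening in m.
Only numpy, scipy, OpenCV 4.12 (cv2) and the standard library are available. Lean on these libraries where they do the work, as an engineer would, in place of code of your own. Each camera call takes 0.05 s, during which the arm holds its last target. There are 200 camera calls.

### The job

The three samples each stand on the wrong device: put the white foam rack of tubes in the middle of the mixer's rubber plate, the slim bottle in the middle of the cold plate, and the wide lidded pot in the middle of the balance pan. Each device has room for only one, so use the empty cork mat as a parking spot on the way. Keep the samples upright, set them down gently rather than dropping them, and leave the weight, the tape roll and the beaker standing where they are.

Things in the scene. Friction and masses are not known exactly. Their poses are not given: they have to be found in the camera images.
- rack_center (a point): White foam block 100 x 46 mm and 50 mm high with ten green tube caps (fixed in it) rising to 68 mm; 120 to 220 g. The point is on its vertical middle line, 34 mm above its underside (half-way up). x along its 100 mm length, y across its 46 mm width, z up; any yaw. Caps stay within 19 mm of the middle in y: grip the foam across its width. Starts near the middle of the balance pan.
- pot_center (a point): Wide round sample pot: clear body 58 mm in diameter with paper label, white screw lid 62 mm in diameter from 50 to 70 mm height; total 70 mm high; 100 to 190 g. The point is its centre, 35 mm above its underside; z up. Starts near the middle of the cold plate.
- flask_center (a point): Slim round white bottle: body 42 mm in diameter and straight up to 60 mm height, then a shoulder and a grey cap 25 mm in diameter; total 88 mm high; 90 to 165 g. The point is its centre, 44 mm above its underside; z up. Starts near the middle of the mixer plate.
- balance_top (a point): Laboratory balance: low white box 165 x 136 mm with a small dark display at its front and a flat round steel pan 120 mm in diameter. The point is the centre of the pan's top surface, 50 mm above the bench; the pan does not give. z up, -x its front (yaw within 0.25 rad of the world axes). Fixed; the four stations change places between starts.
- mixer_top (a point): Tube mixer (switched off, rigid): grey box 136 x 130 mm with a black knob in front and on top a flat square black rubber-covered plate, 124 x 124 mm. The point is the centre of the plate's top surface, 70 mm above the bench. z up, -x its front (yaw within 0.25 rad of the world axes). Fixed; the four stations change places between starts.
- coldplate_top (a point): Cold plate: bare flat square aluminium plate 130 x 130 mm over cooling fins and a black base. The point is the centre of its top surface, 40 mm above the bench. z up, -x its front (yaw within 0.25 rad of the world axes). Fixed; the four stations change places between starts.
- mat_top (a point): Empty round cork mat 120 mm in diameter, 12 mm thick: the free parking spot. The point is the centre of its top surface, 12 mm above the bench. z up, -x its front (yaw within 0.25 rad of the world axes). Fixed; the four stations change places between starts. Nothing on or between the stations is higher than 160 mm above the bench; equipment along the far edge and sides is up to 200 mm high.
- weight_center (a point): Brass calibration weight with a knob, 32 mm in diameter, 48 mm high, loose on the bench between the stations. The point is its centre, 24 mm up. Not to be moved; its place varies.
- tape_center (a point): Roll of paper tape lying flat, 60 mm in diameter, 25 mm high, 40 mm hole, loose on the bench between the stations. The point is its centre, 12.5 mm up. Not to be moved; its place varies.
- beaker_center (a point): Small open white beaker, 52 mm in diameter, 55 mm high, loose on the bench between the stations. The point is its centre, 27.5 mm up. Not to be moved; its place varies.
There are look-alikes about, which are no part of the job. Leave any yellow look-alike of the part that bears pot_center alone.

How it is judged:
By the outcome, as a careful person would: the job done as asked, in the order asked, and still so for the second after the job is handed in, with the robot touching nothing.
It also fails if it takes over 112 s, if anything falls off the work surface, if the arm or the gripper's body presses on something with over 40 N, if the wrist force passes 120 N, or if a joint passes its speed limit or range.

## Working session

There is one attempt and no reset: what is moved stays moved. The work goes in short steps, each a Python script; the robot and the scene stay as the last script left them, time stands still between calls to the robot, and variables do not carry over. Pictures are saved under pics/ and viewed, about 12 in all and at most 16, crops included, and the job is handed in when it is done.

```bash
ls; mkdir -p pics; python3 - <<'E'
from station import bot, effector, grab_frame, order
import cv2,numpy as np
for n in ("top","side"):
    f=grab_frame(n); cv2.imwrite(f"pics/{n}0.png",f["pixels"][:,:,::-1]); np.savez(f"pics/{n}0.npz",**f)
    print(n,f["fx"],f["fy"],f["cx"],f["cy"]);T=np.array(f["camera_from_world"]);print(T.round(3).tolist(), -T[:3,:3].T@T[:3,3])
print(bot.read_t(),bot.pinch_z,bot.read_tcp_rot())
E
```

```text
pics
top 403.6663118956924 403.6663118956924 321.774790619833 200.7181136407702
[[-0.027, -1.0, -0.006, -0.001], [-0.981, 0.028, -0.194, 0.597], [0.194, 0.001, -0.981, 0.862], [0.0, 0.0, 0.0, 1.0]] [ 0.41822256 -0.01859684  0.96149328]
side 381.1830577434638 381.1830577434638 324.2567478352826 195.87156725189422
[[0.845, -0.534, 0.005, -0.516], [-0.379, -0.606, -0.699, 0.299], [0.377, 0.589, -0.715, 0.697], [0.0, 0.0, 0.0, 1.0]] [ 0.28725788 -0.50502737  0.70995463]
0.1 0.0187 [[ 2.55899052e-01 -4.59270593e-04 -9.66703400e-01]
 [ 9.66702818e-01 -1.07419142e-03  2.55899409e-01]
 [-1.15595157e-03 -9.99999318e-01  1.69093610e-04]]
```

View pics/top0.png

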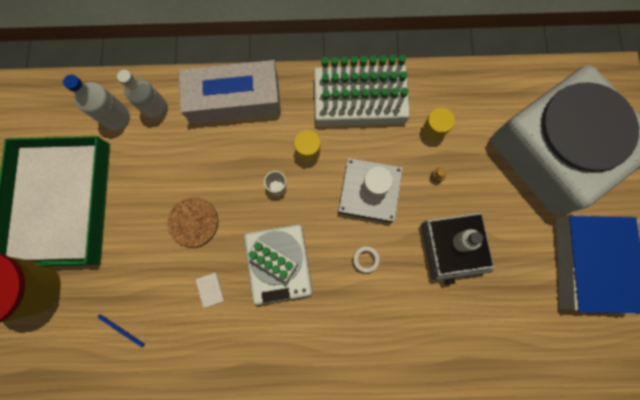

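View pics/side0.png

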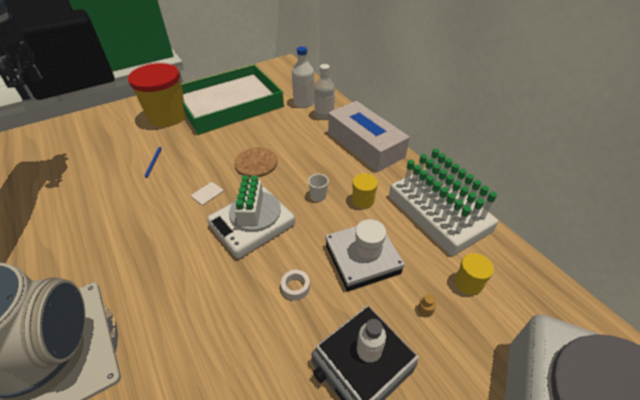

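The top view shows the mat (193,222), the balance with the rack (277,262), the cold plate with the white pot (371,190), and the mixer with the bottle (459,246). The beaker (275,183), weight (438,175), tape (366,260) and two yellow decoys are also visible. The side view shows all of these too. Next I'll segment them.

```bash
cat > seg.py <<'E'
import cv2,numpy as np
def load(n): return dict(np.load(f"pics/{n}0.npz"))
# name: view -> (roi u0,v0,u1,v1, mask fn on hsv)
white=lambda h:(h[...,1]<60)&(h[...,2]>125)
M={
'mat':{'top':(160,190,226,255,lambda h:None),'side':(228,142,284,182,lambda h:None)},
}
if __name__=="__main__":
    out=[]
    for n,(a,b,c,d) in {'top':(160,130,500,310),'side':(200,140,440,400)}.items():
        im=load(n)['pixels'][b:d,a:c,::-1]
        s=2.3
        cv2.imwrite(f"pics/{n}_crop.png",cv2.resize(im,None,fx=s,fy=s,interpolation=cv2.INTER_CUBIC))
    for n,pts in {'top':dict(mat=(193,222),wood=(220,200),wood2=(330,240),pan=(290,243),box=(255,285),cap=(268,258),foam=(255,272),alu=(350,205),pot=(378,178),rub=(440,235),rub2=(475,265),fl=(463,242),cap2=(474,239)),
      'side':dict(mat=(256,162),wood=(220,170),wood2=(300,260),pan=(265,215),box=(240,240),cap=(247,190),foam=(245,212),alu=(345,255),pot=(370,230),potb=(370,248),rub=(345,360),rub2=(390,350),fl=(371,348),cap2=(374,327))}.items():
        h=cv2.cvtColor(load(n)['pixels'],cv2.COLOR_RGB2HSV)
        print(n,{k:np.median(h[v-1:v+2,u-1:u+2].reshape(-1,3),0).astype(int).tolist() for k,(u,v) in pts.items()})
E
python3 seg.py
```

```text
top {'mat': [15, 157, 146], 'wood': [18, 143, 153], 'wood2': [18, 140, 170], 'pan': [30, 22, 149], 'box': [27, 34, 195], 'cap': [33, 37, 169], 'foam': [30, 23, 144], 'alu': [23, 30, 178], 'pot': [26, 34, 199], 'rub': [15, 85, 30], 'rub2': [17, 78, 25], 'fl': [26, 40, 121], 'cap2': [17, 31, 75]}
side {'mat': [15, 138, 162], 'wood': [17, 126, 174], 'wood2': [17, 126, 184], 'pan': [22, 20, 151], 'box': [21, 35, 210], 'cap': [54, 64, 123], 'foam': [21, 33, 133], 'alu': [18, 29, 186], 'pot': [22, 34, 209], 'potb': [23, 31, 100], 'rub': [10, 15, 35], 'rub2': [15, 22, 36], 'fl': [21, 33, 108], 'cap2': [8, 21, 96]}
```

View pics/top_crop.png

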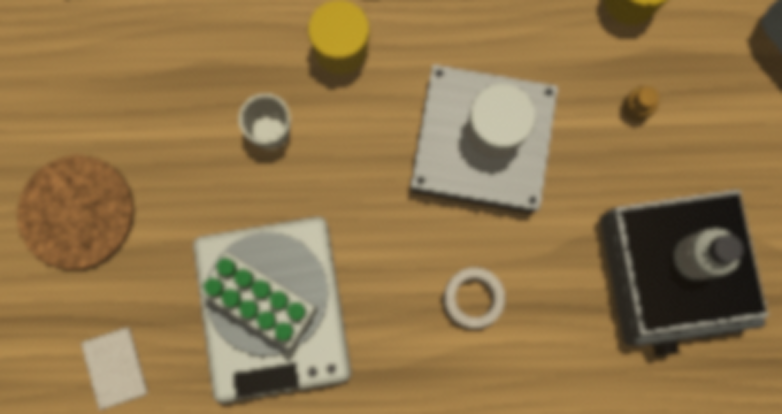

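View pics/side_crop.png

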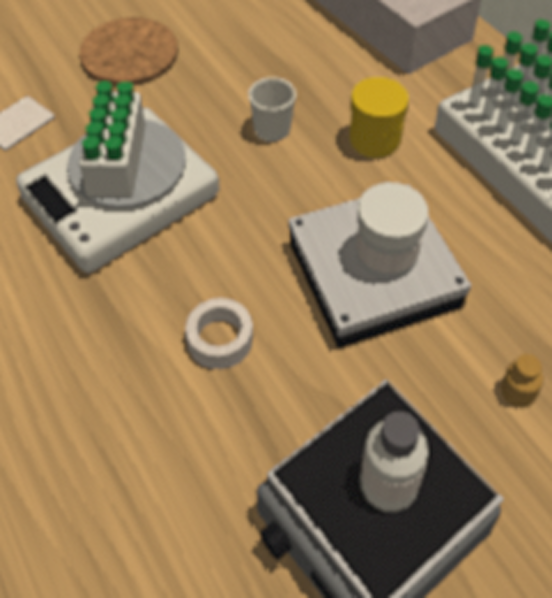

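```bash
cat > meas.py <<'E'
import cv2,numpy as np
F={n:dict(np.load(f"pics/{n}0.npz")) for n in("top","side")}
def ray(n,uv):
    f=F[n];T=f["camera_from_world"];R=T[:3,:3]
    d=R.T@np.array([(uv[0]-f["cx"])/f["fx"],(uv[1]-f["cy"])/f["fy"],1]);return -R.T@T[:3,3],d/np.linalg.norm(d)
def plane(n,uv,z):
    c,d=ray(n,uv);return c+d*(z-c[2])/d[2]
def tri(a,b):
    (c1,d1),(c2,d2)=ray("top",a),ray("side",b)
    s=np.linalg.lstsq(np.c_[d1,-d2],c2-c1,rcond=None)[0];p,q=c1+s[0]*d1,c2+s[1]*d2
    return (p+q)/2,np.linalg.norm(p-q)
def blob(n,roi,fn,k=0,close=0):
    u0,v0,u1,v1=roi;im=F[n]["pixels"][v0:v1,u0:u1]
    im=cv2.resize(im,None,fx=4,fy=4,interpolation=cv2.INTER_CUBIC)
    h=cv2.cvtColor(im,cv2.COLOR_RGB2HSV).astype(int);m=fn(h).astype(np.uint8)*255
    if k: m=cv2.medianBlur(m,k)
    if close: m=cv2.morphologyEx(m,cv2.MORPH_CLOSE,np.ones((close,close),np.uint8))
    c=max(cv2.findContours(m,cv2.RETR_EXTERNAL,cv2.CHAIN_APPROX_NONE)[0],key=cv2.contourArea)
    return ((cv2.convexHull(c).reshape(-1,2)+.5)/4-.5+[u0,v0]).astype(np.float32)
def quad(h):
    return cv2.approxPolyN(h.reshape(-1,1,2),4,-1,True).reshape(-1,2).astype(float) if hasattr(cv2,'approxPolyN') else cv2.boxPoints(cv2.minAreaRect(h))
def qc(q): # projective centre: diagonals' crossing
    a,b,c,d=[np.r_[p,1] for p in q];x=np.cross(np.cross(a,c),np.cross(b,d));return x[:2]/x[2]
E
cat > m1.py <<'E'
from meas import *
green=lambda h:(h[...,0]>45)&(h[...,0]<90)&(h[...,1]>90)
dark=lambda h:h[...,2]<55
lid=lambda h:(h[...,1]<70)&(h[...,2]>188)
alu=lambda h:(h[...,1]<75)&(h[...,2]>100)
cork=lambda h:(h[...,0]<=16)
pan=lambda h:(h[...,1]<60)&(h[...,2]>115)&(h[...,2]<172)
capg=lambda h:(h[...,2]>48)&(h[...,2]<100)
R={'caps':((240,225,310,300),(225,170,275,230),green,5,25),'rub':((420,205,500,285),(300,300,425,400),dark,5,9),
'lid':((358,160,400,200),(350,215,392,250),lid,5,5),'alu':((335,155,410,225),(318,205,408,292),alu,5,15),
'mat':((160,190,226,255),(228,142,284,182),cork,15,25),'pan':((240,222,312,290),(225,185,290,235),pan,5,9),
'capg':((468,230,482,248),(364,316,388,338),capg,5,5)}
vis={n:F[n]["pixels"][:,:,::-1].copy() for n in F};vis={n:cv2.resize(v,None,fx=3,fy=3,interpolation=cv2.INTER_CUBIC) for n,v in vis.items()}
for k,(rt,rs,fn,mb,cl) in R.items():
    c={}
    for n,r in(("top",rt),("side",rs)):
        h=blob(n,r,fn,mb,cl)
        if k in('rub','alu'): q=quad(h);c[n]=qc(q)
        elif k=='caps': q=cv2.boxPoints(cv2.minAreaRect(h)) if n=='top' else h;m=cv2.moments(h);c[n]=np.array([m['m10'],m['m01']])/m['m00']
        else: q=h;c[n]=np.array(cv2.fitEllipse(h)[0]);print(k,n,np.round(cv2.fitEllipse(h)[1],1))
        cv2.polylines(vis[n],[((q+.5)*3).astype(np.int32)],True,(255,0,255),1);cv2.circle(vis[n],tuple(int(x*3+1) for x in c[n]),3,(0,0,255),-1)
        if k in('rub','alu','caps'):print(k,n,q.round(1).tolist() if len(q)<5 else '')
    p,e=tri(c['top'],c['side']);print(k,c['top'].round(1),c['side'].round(1),'P',p.round(4),'err',round(e,4))
cv2.imwrite("pics/v1.png",cv2.resize(vis['top'][450:900,480:1530],(800,343)));cv2.imwrite("pics/v2.png",vis['side'][420:1200,600:1320][:, :])
a=cv2.resize(vis['side'][420:1200,640:1290],(500,600));b=cv2.imread("pics/v1.png")
cv2.imwrite("pics/v2.png",a)
E
python3 m1.py
```

```text
caps top [[247.3000030517578, 255.39999389648438], [256.79998779296875, 240.6999969482422], [293.20001220703125, 264.20001220703125], [283.70001220703125, 278.8999938964844]]
caps side 
caps [270.3 259.9] [246.6 191.7] P [0.464  0.0936 0.1085] err 0.0005Traceback (most recent call last):
  File "m1.py", line 18, in <module>
    if k in('rub','alu'): q=quad(h);c[n]=qc(q)
                            ~~~~^^^
  File "meas.py", line 21, in quad
    return cv2.approxPolyN(h.reshape(-1,1,2),4,-1,True).reshape(-1,2).astype(float) if hasattr(cv2,'approxPolyN') else cv2.boxPoints(cv2.minAreaRect(h))
           ~~~~~~~~~~~~~~~^^^^^^^^^^^^^^^^^^^^^^^^^^^^^
cv2.error: OpenCV(4.12.0) :-1: error: (-5:Bad argument) in function 'approxPolyN'
> Overload resolution failed:
>  - Argument 'epsilon_percentage' must be float, not bool
>  - Argument 'epsilon_percentage' must be float, not bool
```

```bash
sed -i 's/4,-1,True)/4)/' meas.py; python3 m1.py
```

```text
caps top [[247.3000030517578, 255.39999389648438], [256.79998779296875, 240.6999969482422], [293.20001220703125, 264.20001220703125], [283.70001220703125, 278.8999938964844]]
caps side 
caps [270.3 259.9] [246.6 191.7] P [0.464  0.0936 0.1085] err 0.0005
rub top [[491.7, 265.0], [440.0, 272.7], [430.4, 222.0], [480.4, 214.6]]
rub side [[414.6, 355.2], [364.7, 402.9], [319.0, 345.2], [367.8, 306.6]]
rub [460.6 243.1] [366.4 350.1] P [ 0.4913 -0.3214  0.067 ] err 0.0001
lid top [25.5 26.4]
lid side [22.9 30. ]
lid [378.6 179.1] [370.7 230.3] P [ 0.6314 -0.1424  0.1092] err 0.0002
alu top [[402.3, 166.9], [394.1, 221.3], [337.8, 211.1], [347.3, 157.5]]
alu side [[405.6, 265.5], [347.2, 283.9], [324.0, 235.2], [377.4, 214.4]]
alu [370.3 188.9] [362.2 249.4] P [ 0.6256 -0.1318  0.0372] err 0.0018
mat top [49.2 51.5]
mat side [30.3 43.8]
mat [192.3 222.1] [255.4 161.8] P [0.5649 0.2938 0.0048] err 0.0012
pan top [77.4 83.8]
pan side [45.  61.5]
pan [279.9 260.2] [252.3 212.5] P [0.4649 0.0799 0.052 ] err 0.0017
capg top [16.4 18.8]
capg side [24.6 26.3]
capg [475. 239.] [375.8 329.1] P [ 0.4948 -0.3252  0.1476] err 0.0055
```

View pics/v1.png

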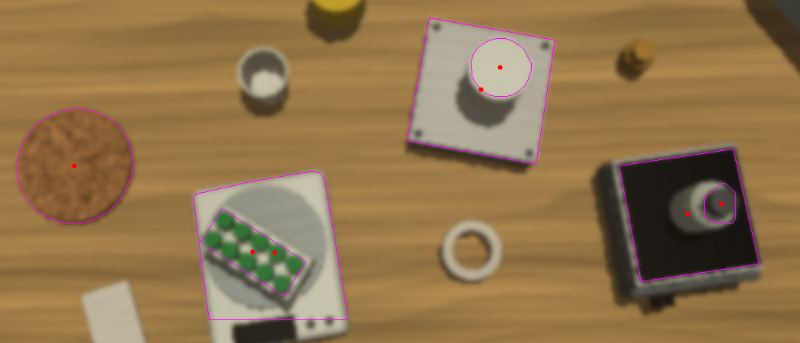

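View pics/v2.png

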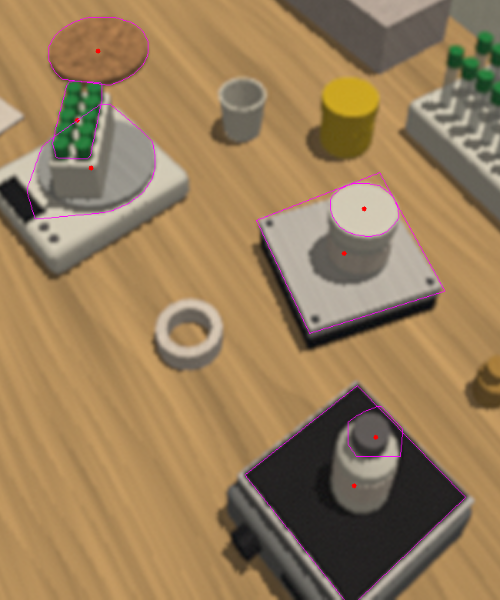

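The outlines fit the mat, the lid, the rubber, the caps and the aluminium plate in the top view. The pan and bottle-cap masks leaked, so I'll tighten those two and compare against planes at the known heights.

```bash
cat > m2.py <<'E'
from meas import *
def blob2(n,roi,lo,hi,smax,op):
    u0,v0,u1,v1=roi;im=cv2.resize(F[n]["pixels"][v0:v1,u0:u1],None,fx=4,fy=4,interpolation=cv2.INTER_CUBIC)
    m=cv2.inRange(cv2.cvtColor(im,cv2.COLOR_RGB2HSV),(0,0,lo),(180,smax,hi))
    m=cv2.morphologyEx(m,cv2.MORPH_OPEN,cv2.getStructuringElement(cv2.MORPH_ELLIPSE,(op,op)))
    c=max(cv2.findContours(m,cv2.RETR_EXTERNAL,cv2.CHAIN_APPROX_NONE)[0],key=cv2.contourArea)
    return ((cv2.convexHull(c).reshape(-1,2)+.5)/4-.5+[u0,v0]).astype(np.float32)
V={}
for k,rt,rs,pt,ps in(('pan',(246,226,308,284),(222,190,290,236),(115,168,60,21),(120,172,60,15)),('flcap',(466,230,484,248),(364,316,384,336),(58,95,60,13),(60,112,70,13))):
    c={}
    for n,r,p in(("top",rt,pt),("side",rs,ps)):
        h=blob2(n,r,*p);e=cv2.fitEllipse(h);c[n]=np.array(e[0]);print(k,n,np.round(e[0],1),np.round(e[1],1))
        v=cv2.resize(F[n]["pixels"][r[1]-8:r[3]+8,r[0]-8:r[2]+8,::-1],None,fx=4,fy=4,interpolation=cv2.INTER_CUBIC)
        cv2.polylines(v,[((h-[r[0]-8,r[1]-8]+.5)*4).astype(np.int32)],True,(255,0,255),1);V[k+n]=cv2.resize(v,(390,290))
    print(k,*tri(c['top'],c['side']))
    C=c['top'];print(k,'plane',plane('top',C,.05 if k=='pan' else .155))
cv2.imwrite("pics/v3.png",np.vstack([np.hstack([V['pantop'],V['panside']]),np.hstack([V['flcaptop'],V['flcapside']])]))
for k,uv,z in(('rub',(460.6,243.1),.07),('lid',(378.6,179.1),.11),('alu',(370.3,188.9),.04),('mat',(192.3,222.1),.012),('caps',(270.3,259.9),.117)):print(k,plane('top',uv,z))
q=[plane('top',p,.118) for p in((247.3,255.4),(256.8,240.7),(293.2,264.2),(283.7,278.9))]
print('caps size',np.linalg.norm(q[1]-q[0]),np.linalg.norm(q[2]-q[1]),'long dir deg',np.degrees(np.arctan2(*(q[2]-q[1])[[1,0]])))
for nm,qq,z in(('rub',[[491.7,265.0],[440,272.7],[430.4,222],[480.4,214.6]],.07),('alu',[[402.3,166.9],[394.1,221.3],[337.8,211.1],[347.3,157.5]],.04)):
    q=[plane('top',p,z) for p in qq];print(nm,[round(np.linalg.norm(q[i]-q[i-1]),4) for i in range(4)],np.mean(q,0),np.degrees(np.arctan2(*(q[1]-q[0])[[1,0]])))
for k,uv in(('weight',(438,175)),('tape',(366,260)),('beaker',(275,183))):print(k,plane('top',uv,.03))
E
python3 m2.py
```

```text
pan top [279.8 250.3] [36.6 48.6]
pan side [264.5 209.9] [29.6 36.8]
pan [0.49079531 0.0795283  0.04470855] 0.005695254101954661
pan plane [0.48766097 0.07977183 0.05      ]
flcap top [476.2 237.7] [11.  13.5]
flcap side [373.7 326.3] [15.8 17.8]
flcap [ 0.4941371  -0.32341103  0.15619784] 0.00031998480489516136
flcap plane [ 0.49410141 -0.32379346  0.155     ]
rub [ 0.49111767 -0.32044776  0.07      ]
lid [ 0.63120714 -0.14228474  0.11      ]
alu [ 0.62568105 -0.13178595  0.04      ]
mat [0.56312164 0.29161468 0.012     ]
caps [0.46337936 0.09243536 0.117     ]
caps size 0.03583897089104677 0.09091507462522666 long dir deg -123.86203348470363
rub [np.float64(0.1123), np.float64(0.1145), np.float64(0.112), np.float64(0.1134)] [ 0.49076376 -0.32040799  0.07      ] 96.74118255802252
alu [np.float64(0.1317), np.float64(0.1319), np.float64(0.1315), np.float64(0.1313)] [ 0.62584828 -0.13192014  0.04      ] 168.0340655433935
weight [ 0.65722333 -0.29551084  0.03      ]
tape [ 0.46184775 -0.11483969  0.03      ]
beaker [0.64870165 0.0923206  0.03      ]
```

View pics/v3.png

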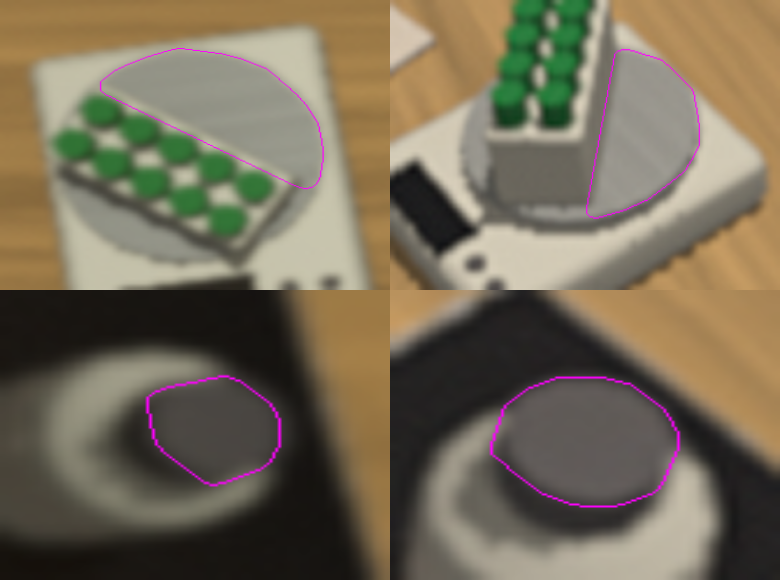

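The bottle now triangulates to z=0.156 (expected 0.158), the lid to 0.109 and the plate tops to within 3 mm. The pan stays half hidden, so I'll re-measure it once the rack is off. First move: bottle to the mat.

```bash
cat > h.py <<'E'
from station import bot, effector, grab_frame, order
import numpy as np,cv2
HI=0.25
def R(a):
    a=np.radians(a);c,s=np.cos(a),np.sin(a);return np.array([[c,0,-s],[s,0,c],[0,-1,0]])
def best(p,a):
    "of the two equal grasps, the jaw angle with the last joint nearer its middle"
    o=[(abs(q[5]),b) for b in(a,a+180) if (q:=bot.inverse_kinematics(p,R(b))) is not None];return min(o)[1]
def log(s):print(s,'t',round(bot.read_t(),1),'tcp',np.round(bot.read_tool_pos(),4),'F',np.round(bot.read_force(),1),'w',round(bot.read_grip_width(),4),flush=True)
def pick(xy,z,a,f=40):
    a=best([*xy,z],a);p=np.array([*xy,HI])
    bot.line_to([*bot.read_tool_pos()[:2],HI],v=.25) if abs(bot.read_tool_pos()[2]-HI)>.005 else None
    bot.move_pose(p,R(a));effector.grip(.085);bot.line_to([*xy,z+.05],v=.25);bot.line_to([*xy,z],v=.1);log('at')
    effector.grip(0.0,f);log('gripped');bot.line_to([*xy,z+.02],v=.05);log('lifted');bot.line_to(p,v=.25);return a
def place(xy,z,a):
    a=best([*xy,z],a);bot.line_to([*xy,HI],v=.3,rot=R(a));log('over')
    bot.line_to([*xy,z+.03],v=.2);bot.line_to([*xy,z+.005],v=.05);bot.sleep(.2);f0=bot.read_force()[2];k=z+.005
    while bot.read_force()[2]-f0<2.5 and k>z-.004:
        k-=.001;bot.line_to([*xy,k],v=.02)
    log(f'down dz {k-z:.4f} df {bot.read_force()[2]-f0:.1f}')
    w=bot.read_grip_width();effector.grip(min(w+.012,.085));effector.grip(.085);bot.line_to([*xy,z+.06],v=.12);bot.line_to([*xy,HI],v=.3);log('clear')
E
python3 - <<'E'
from h import *
fl=(.494,-.3235);mat=(.563,.2916)
for p,a in((fl,-33),(mat,27)):
    for b in(a,a+90,a+180,a-90):print(p,b,np.round(bot.inverse_kinematics([*p,.1],R(b)),0) if bot.inverse_kinematics([*p,.1],R(b)) is not None else None)
pick(fl,.07+.022,-33+90)
log('up')
place(mat,.012+.022,27+90)
f=grab_frame('top');np.savez('pics/top1.npz',**f);f=grab_frame('side');np.savez('pics/side1.npz',**f)
E
```

```text
(0.494, -0.3235) -33 [-41.  22.  -7.  60.   0.  82.]
(0.494, -0.3235) 57 [-41.  22.  -7.  60.   0.  -8.]
(0.494, -0.3235) 147 [-41.  22.  -7.  60.   0. -98.]
(0.494, -0.3235) -123 [-41.  22.  -7.  60.   0. 172.]
(0.563, 0.2916) 27 [20. 26. -1. 63.  0. 83.]
(0.563, 0.2916) 117 [20. 26. -1. 63.  0. -7.]
(0.563, 0.2916) 207 [ 20.  26.  -1.  63.   0. -97.]
(0.563, 0.2916) -63 [ 20.  26.  -1.  63.   0. 173.]
at t 5.0 tcp [ 0.4944 -0.3239  0.0929] F [-0.5  0.5  0.3] w 0.0848
gripped t 5.5 tcp [ 0.4943 -0.3236  0.0926] F [-0.3  1.3  5.6] w 0.0411
lifted t 6.1 tcp [ 0.494  -0.3235  0.1121] F [ 0.5  1.1 -1.5] w 0.0413
up t 6.8 tcp [ 0.4937 -0.3232  0.2485] F [-0.1  0.3 -2.1] w 0.0412
over t 9.0 tcp [0.5631 0.2907 0.2502] F [ 0.4  0.3 -2.1] w 0.0411
down dz -0.0000 df 6.4 t 12.2 tcp [0.5631 0.2916 0.0346] F [-1.  -1.1  5.1] w 0.0409
clear t 14.2 tcp [0.5628 0.2915 0.2491] F [-1.  -0.5 -0.4] w 0.085
```

```bash
python3 - <<'E'
from h import *
pick((.4634,.0926),.05+.010,146.1)
place((.491,-.3204),.07+.010,96.7)
for n in('top','side'):
    f=grab_frame(n);np.savez(f'pics/{n}2.npz',**f)
    r=(160,130,500,310) if n=='top' else (200,140,440,400)
    cv2.imwrite(f'pics/{n}2.png',cv2.resize(f['pixels'][r[1]:r[3],r[0]:r[2],::-1],None,fx=2.3,fy=2.3,interpolation=cv2.INTER_CUBIC))
E
```

```text
at t 16.7 tcp [0.4639 0.0926 0.0608] F [-0.4  0.2  0. ] w 0.0851
gripped t 17.2 tcp [0.4638 0.0926 0.0606] F [-1.1 -0.7  6.1] w 0.0463
lifted t 17.7 tcp [0.4635 0.0926 0.0802] F [ 0.1 -0.1 -1.4] w 0.0455
over t 20.1 tcp [ 0.491  -0.3192  0.2502] F [-0.3  0.8 -1.7] w 0.0456
down dz 0.0000 df 6.0 t 23.1 tcp [ 0.4911 -0.3205  0.0807] F [-1.9  1.3  5.2] w 0.046
clear t 24.9 tcp [ 0.491  -0.3204  0.2497] F [-0.7  0.2 -1.1] w 0.0853
```

View pics/top2.png

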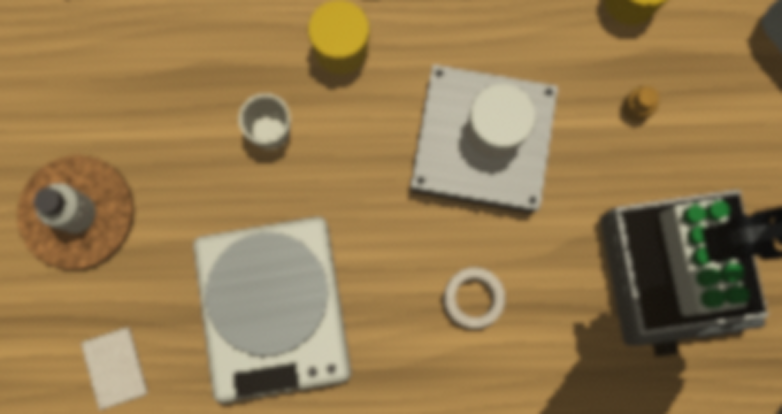

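View pics/side2.png

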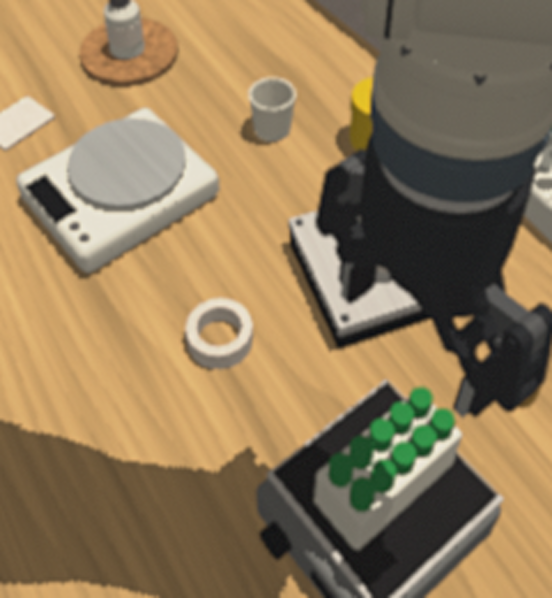

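The rack sits on the mixer, the bottle stands on the mat, and the pan is clear in both views. I'll measure the pan and move the pot onto it.

```bash
cat > pan.py <<'E'
import meas;from meas import *
for n in F: F[n]=dict(np.load(f"pics/{n}2.npz"))
pm=lambda h:(h[...,1]<60)&(h[...,2]>115)&(h[...,2]<174)
def circ(n,r,k):
    u0,v0,u1,v1=r;im=cv2.resize(F[n]["pixels"][v0:v1,u0:u1],None,fx=4,fy=4,interpolation=cv2.INTER_CUBIC)
    m=pm(cv2.cvtColor(im,cv2.COLOR_RGB2HSV).astype(int)).astype(np.uint8)*255
    m=cv2.morphologyEx(m,cv2.MORPH_OPEN,cv2.getStructuringElement(cv2.MORPH_ELLIPSE,(k,k)))
    c=max(cv2.findContours(m,cv2.RETR_EXTERNAL,cv2.CHAIN_APPROX_NONE)[0],key=cv2.contourArea)
    e=cv2.fitEllipse(cv2.convexHull(c));return (np.array(e[0])+.5)/4-.5+[u0,v0],np.array(e[1])/4
a,sa=circ('top',(244,224,310,288),41);b,sb=circ('side',(224,188,286,234),41)
p,e=tri(a,b);P=plane('top',a,.05);print('pan',a,sa,b,sb,'tri',p,e,'plane',P,'diam~',sa*.93/403.7)
E
python3 - <<'E'
from pan import *
from h import *
assert abs(p[2]-.05)<.008 and np.linalg.norm(p[:2]-P[:2])<.006
pick((.6312,-.1423),.04+.031,77)
log('up')
place(P[:2],.05+.031,99)
E
```

```text
Traceback (most recent call last):
  File "pan.py", line 10, in <module>
    a,sa=circ('top',(244,224,310,288),41);b,sb=circ('side',(224,188,286,234),41)
                                               ~~~~^^^^^^^^^^^^^^^^^^^^^^^^^^^^^
  File "pan.py", line 8, in circ
    c=max(cv2.findContours(m,cv2.RETR_EXTERNAL,cv2.CHAIN_APPROX_NONE)[0],key=cv2.contourArea)
ValueError: max() iterable argument is empty
```

```bash
sed -i "s/^a,sa=.*/a,sa=circ('top',(244,224,310,288),41)\nhh=cv2.cvtColor(F['side']['pixels'],cv2.COLOR_RGB2HSV);print('row',hh[210,210:296:3,2],hh[210,210:296:3,1])\nb,sb=circ('side',(224,188,286,234),15)/" pan.py
python3 pan.py
```

```text
row [196 204 200 221 230 230 227 176 177 177 175 169 172 175 174 176 174 171
 177 176 174 177 180 172 231 230 219 205 201] [125 129 105  39  23  25  27  19  19  22  19  18  19  20  19  20  19  18
  19  20  19  19  20  19  23  21  47 124 127]
pan [275.05153084 257.92142487] [53.52950287 54.68952179] [278.91013336 229.32841492] [ 6.35208941 24.05716896] tri [ 0.50139288  0.09353388 -0.05355324] 0.052190120343960304 plane [0.47106526 0.09058311 0.05      ] diam~ [0.12331543 0.12598775]
```

```bash
sed -i "s/<174/<200/" pan.py
python3 - <<'E'
from pan import *
from h import *
assert abs(p[2]-.05)<.008 and np.linalg.norm(p[:2]-P[:2])<.006
pick((.6312,-.1423),.04+.031,77)
log('up')
place(P[:2],.05+.031,99)
E
```

```text
row [196 204 200 221 230 230 227 176 177 177 175 169 172 175 174 176 174 171
 177 176 174 177 180 172 231 230 219 205 201] [125 129 105  39  23  25  27  19  19  22  19  18  19  20  19  20  19  18
  19  20  19  19  20  19  23  21  47 124 127]
pan [275.45625877 257.04351425] [57.38188553 59.90026855] [254.57994652 210.45332146] [37.88488388 53.4225235 ] tri [0.47339055 0.09039462 0.04381106] 5.447145806108867e-05 plane [0.47299243 0.08966686 0.05      ] diam~ [0.13219013 0.1379917 ]
at t 27.4 tcp [ 0.6317 -0.1424  0.0719] F [0.2 0.4 0.1] w 0.0852
gripped t 27.8 tcp [ 0.6317 -0.1424  0.0722] F [-1.5  0.7  6.4] w 0.0609
lifted t 28.3 tcp [ 0.6313 -0.1423  0.0912] F [ 0.3  0.7 -0.1] w 0.0611
up t 29.1 tcp [ 0.6308 -0.1422  0.2485] F [ 0.1  0.1 -1.4] w 0.0611
over t 30.2 tcp [0.4736 0.089  0.2495] F [ 0.7  0.1 -0.3] w 0.0612
down dz 0.0010 df 2.9 t 32.9 tcp [0.4731 0.0897 0.0822] F [ 0.3 -1.5  1.8] w 0.0611
clear t 34.6 tcp [0.473  0.0897 0.2497] F [ 0.7  0.1 -1.6] w 0.085
```

The pot went across. The relaxed mask slightly inflated the pan in the top view, so its centre may be 2 mm off; I'll check that at the end. Next, the bottle goes to the cold plate, with the re-grip turned 90° so the jaws centre it on the other axis.

```bash
python3 - <<'E'
from h import *
pick((.5631,.2916),.012+.022,27)
place((.6258,-.1319),.04+.022,-12+5)
bot.move_pose([.34,.0,.4],R(90)) if bot.inverse_kinematics([.34,0,.4],R(90)) is not None else None
bot.move_pose([.141,.532,.30],R(75));log('home')
for n in('top','side'):
    f=grab_frame(n);np.savez(f'pics/{n}3.npz',**f)
    r=(160,130,500,310) if n=='top' else (200,140,440,400)
    cv2.imwrite(f'pics/{n}3.png',cv2.resize(f['pixels'][r[1]:r[3],r[0]:r[2],::-1],None,fx=2.3,fy=2.3,interpolation=cv2.INTER_CUBIC))
E
```

```text
at t 37.7 tcp [0.5635 0.2918 0.0348] F [-0.1  0.   0.2] w 0.0853
gripped t 38.2 tcp [0.5634 0.2917 0.0346] F [-1.1 -0.3  5.6] w 0.0407
lifted t 38.7 tcp [0.5632 0.2916 0.0541] F [ 0.5  0.2 -1.5] w 0.041
over t 41.2 tcp [ 0.6257 -0.1306  0.2501] F [-0.   0.6 -0.3] w 0.0408
down dz 0.0000 df 6.9 t 44.3 tcp [ 0.6259 -0.1319  0.0627] F [-2.2  0.8  5.7] w 0.0409
clear t 46.2 tcp [ 0.6258 -0.1319  0.2495] F [-0.1 -0.2 -0.5] w 0.0852
home t 49.7 tcp [0.1418 0.5318 0.3002] F [0.6 0.5 0.4] w 0.0851
```

View pics/top3.png

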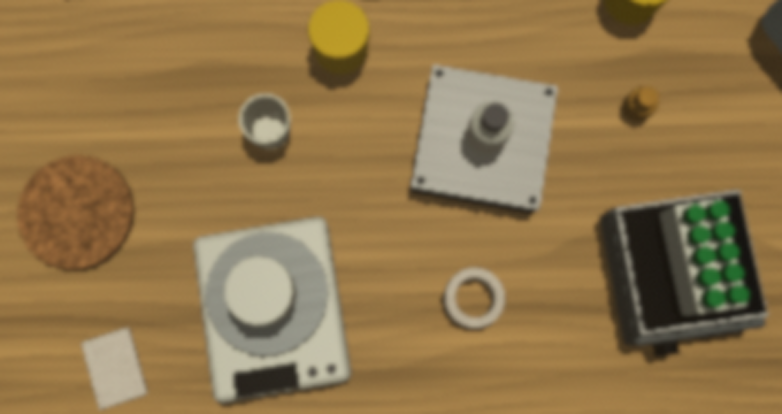

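View pics/side3.png

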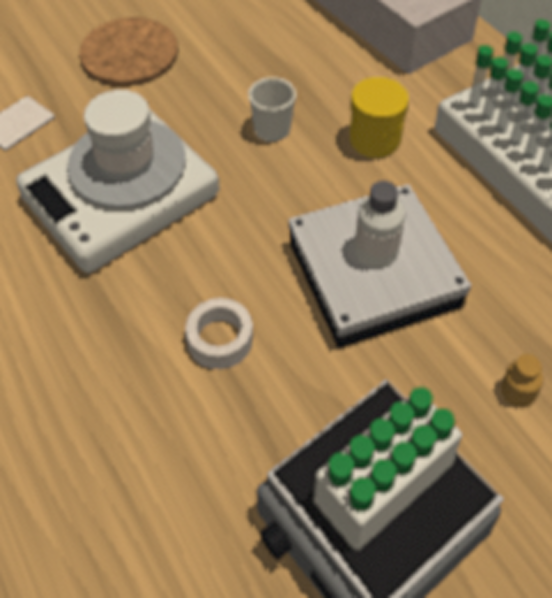

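All three samples stand upright on the right devices, and the weight, tape and beaker are unmoved. Now a numeric check of the centring.

```bash
python3 - <<'E'
import meas;from meas import *
for n in F: F[n]=dict(np.load(f"pics/{n}3.npz"))
green=lambda h:(h[...,0]>45)&(h[...,0]<90)&(h[...,1]>90)
lidt=lambda h:(h[...,1]<70)&(h[...,2]>188)
cen=lambda h:np.array(cv2.fitEllipse(h)[0])
h=blob('top',(450,212,492,268),green,5,25);c=np.array(cv2.minAreaRect(h)[0]);m=cv2.moments(blob('side',(338,304,402,362),green,5,25));s=np.array([m['m10'],m['m01']])/m['m00']
P=plane('top',c,.137);print('rack',P[:2],'off mm',(P[:2]-[.491,-.3204])*1e3,'tri',*tri(c,s))
h=blob('top',(256,240,290,273),lidt,5,5);c=cen(h);h2=blob('side',(236,178,266,202),lidt,5,5);s=cen(h2);P=plane('top',c,.12)
print('pot',P[:2],'off mm',(P[:2]-[.4711,.0906])*1e3,cv2.fitEllipse(h)[1],'tri',*tri(c,s))
cap=lambda h:(h[...,2]<105)&(h[...,1]<80)
h=blob('top',(368,172,384,188),cap,5,0);c=cen(h);h2=blob('side',(358,218,376,232),cap,5,0);s=cen(h2);P=plane('top',c,.125)
print('flask',P[:2],'off mm',(P[:2]-[.6258,-.1319])*1e3,cv2.fitEllipse(h)[1],'tri',*tri(c,s))
d=np.abs(np.load('pics/top0.npz')['pixels'].astype(int)-F['top']['pixels']).max(2)
for k,(u,v) in dict(weight=(438,175),tape=(366,260),beaker=(275,183)).items():print(k,d[v-12:v+13,u-12:u+13].mean().round(1))
E
```

```text
rack [ 0.49103831 -0.32064437] off mm [ 0.03831447 -0.24436877] tri [ 0.49024287 -0.32228497  0.130861  ] 0.0028688053120465625
pot [0.47184301 0.08862998] off mm [ 0.74301145 -1.97002365] (26.38016700744629, 27.074636459350586) tri [0.4721235  0.08862733 0.11947668] 0.0005131760450776731
flask [ 0.6214042  -0.12997325] off mm [-4.39579708  1.92675357] (10.799171447753906, 14.553247451782227) tri [ 0.62459617 -0.13167045  0.11376446] 0.0009731496973151431
weight 1.8
tape 2.1
beaker 1.8
```

```bash
python3 -c "
from station import bot,order
order.close_job();print(bot.read_t())"
```

```text
the job is handed in; nothing more can be done
the job is handed in; nothing more can be done
```

The job is done and handed in at about 50 s of robot time, out of the 112 s allowed. I parked the bottle on the mat, moved the rack to the mixer and the pot to the balance, then moved the bottle to the cold plate. Each sample was lowered slowly until contact was felt.

| Sample | Device | Offset from the middle (last picture) | Height check |
|---|---|---|---|
| Rack | Mixer plate | under 1 mm from the top view, about 2 mm from both views | 0.131 m measured, against 0.138 m for the cap tops; the cap outline includes the cap sides, so it reads lower |
| Pot | Balance pan | about 2 mm | lid top 0.119 m, expected 0.120 m |
| Bottle | Cold plate | about 1 mm from both views; 4–5 mm from the top view alone | cap 0.114 m, below the expected 0.128 m |

- **Bottle check:** the two bottle figures disagree. The cap outline also took in the side of the cap, so I trusted the two-view figure, which agrees with where the gripper released it.
- **Pan centre:** the first pan mask gave no pan in the side view. The relaxed mask I used to place the pot made the pan slightly too large in the top view and shifted its centre by about 2 mm. I left the pot there.
- **Other items:** all three samples are upright. The weight, tape roll and beaker look unchanged between the first and last pictures, and I went nowhere near the yellow pots.

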